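Sort the tagged test tiles, then free and hold the tile case's lid

ROBOT

A 6-joint arm with a two-finger parallel gripper is mounted at the origin on a cart in front of the work surface, level with it; the furniture and walls round the work are solid. World frame = base frame: x ahead of the robot, y to its left, z up, the work surface at z = 0. Lengths are in mm, angles in rad, forces in N, time in s.
With the tool pointing down it reaches from about 350 to 725 mm from the base axis. Payload 4.3 kg.
Tool frame: the origin (TCP) lies midway between the tips of the shut fingers; the grasp point (between the pads) lies arm.tcp_to_grasp behind it (arm.tcp_to_grasp is the distance from the TCP to the grasp point, in mm); x points along the fingers, y is the direction in which the jaws open and shut, and the axes are right-handed (so a half turn about x gives the same grasp; the last joint's range is limited). The gripper opens to 85 mm and grips with 20 to 120 N. Pads are 22 mm wide; open, the fingers measure 114 mm over their backs; the gripper's body (76 mm by 85 mm) begins 54 mm behind the grasp point. The pads swing forward as they close: fully open they stand 13 mm farther back than shut.
Start: joints at [-0.11, 0.377, 0.081, 1.274, 0, 1.46], TCP at [575.036, 0.002, 231.329] pointing down, gripper open.
Joint ranges: [-2.72, 2.72], [-0.84, 1.66], [-1.02, 1.22], [-1.77, 2.12], [-1.37, 1.28], [-3.14, 3.14]. Speed limits (rad/s): [2.57, 2.57, 3.14, 3.14, 3.14, 3.14].

INTERFACE

Orientations are given as a 3x3 rotation matrix whose columns are the frame's x, y, z axes.
In Python, from cell import arm gives the robot as it stands.
- The arm moves only by the tool arm_command, never from a script. Its argument "moves" is a list of rows, each a list of 3 entries, a list of its own where there are three numbers: the finger opening in mm, from 0 to 85.4, then the shift along the world's x, y, z in mm, then the turn, a rotation vector about the world's x, y, z in rad. A call has 1 to 20 rows; each row shifts and turns the commanded pose from where the row before left it; what a row does not reach is not made up. A row lasts 1/12 s, in which the tool goes at most 41.7 mm and 7.16 degrees, less where a joint would pass 70% of its speed; a pose out of reach is approached as far as the arm can. A call is refused whole if a number of a shift passes 41.7 or a number of a turn 0.125, either way. A call with a gripper value outside its range is refused whole. The fingers move at their own pace and stop on an object; "grip_force" is the grip in N (left out, the last holds). Time passes only in rows, so rows that do not move let the fingers close. It gives the time, the measured TCP pose, the force and the opening at its end, in the units of the state.
- arm.observe(): the state, without advancing time (a new reading comes with each control period).
- arm.camera(name): name is "scene" or "side" or "wrist"; returns a dict with "img" (480x640x3 uint8, blue, green, red), "fx", "fy", "cx", "cy" (pixels), "R" (3x3) and "t" (3): a world point X has camera coordinates R X + t. Camera axes: x right, y down, z forward; pixel columns grow to the right and rows downward; lengths in mm; the calibration is good to about 2 mm. The wrist camera is an equidistant fisheye: a pixel r from the principal point sees the ray r / f radians off the axis. A picture is of the moment at which its call begins. There is no depth.
- arm.sign_off(): hands the job in, once; it reports no verdict.
The state is a dict: "time": time; "qpos": joint angles; "qd": joint speeds; "effort": joint torques, N m; "ee_pos": TCP position; "tool_rot": TCP orientation; "contact_force": force on the tool from outside, world axes, zero at the start; "ft_torque": the same for the moment, N m; "gripper_width": opening from 0.0 (shut) to 1.0 (fully open).
Only numpy, scipy, OpenCV 4.12 (cv2) and the standard library are available. Lean on these libraries where they do the work, as an engineer would, in place of code of your own. Each camera call takes 0.05 s, during which the arm holds its last target. There are 200 camera calls.

TASK

Lay the test tile with the green tag flat in the green tray and the one with the red tag flat in the red tray. Then, before touching the catch, tug the wooden case's lid up to feel whether it is caught; if it is, let the lid back down and slide the black catch on top of it all the way towards the lid's wooden handle. Raise the lid to about 45 degrees and finish while still holding it there, so that the tiles can be put away; leave the yellow-lidded pot and the red rubber bulb where they are.

Things in the scene. Friction and masses are not known exactly. Their poses are not given: they have to be found in the camera images.
- pass_tile: Cream-white glazed test tile, 62 x 40 x 9 mm (x, y, z), 60 g, lying flat, with a round green tag 22 mm across on its top. Origin: centre of its underside; z up. Pinch it across the 40 mm (its y axis).
- reject_tile: The same kind of tile with a round red tag on top. Origin and axes as the other.
- pass_nest: Fixed shallow green tray, 106 x 106 mm outside, walls 4 mm thick and 14 mm high (inside 98 x 98 mm), grey floor 4 mm above the worktop. Origin: centre of its underside, on the worktop; z up, sides along x and y.
- reject_nest: The same tray in red.
- tile_case: Fixed wooden case with a hinged lid, 140 (x) x 240 (y) mm, 60 mm high, lid 10 mm thick on top of it (lid's upper face 70 mm above the worktop when shut). Origin: centre of its underside; z up; +x points from the front to the hinge side; +y runs along the front to the robot's left.
- lid: The wooden lid, 144 x 244 x 10 mm. Origin: on the hinge line (parallel to the case's y axis) at the back upper edge of the case, 60 mm above the worktop, 70 mm behind the case's origin; axes as the case's when shut, and they turn with the lid about y.
- lid_handle (a point): Foot of the handle, a dark wooden upright tab on the front left of the lid, 22 (x) x 14 (y) x 42 (z) mm: centre of its foot, on the upper face, at (-124, 55, 10) mm in the lid frame; axes as the lid. Pinch it across the 14 mm (y). Lifting the lid here takes 2 to 4 N; the tab turns between the pads, so the tool can stay pointing down while the lid rises to 45 degrees.
- lid_angle (a joint): Lid angle, rad: 0 shut, grows as the lid opens, up to 1.8. The lid falls shut when let go below about 1.5. When it is caught it rises only about 0.02 to 0.05 rad and then stops firmly (about 5 mm at the handle); when not, it comes straight up. Whether it is caught cannot be seen.
- catch_knob (a point): Centre of the black ribbed thumb piece of the sliding catch, upright on a brass plate on the lid, right of the handle: 24 (x) x 12 (y) x 26 (z) mm, top 28 mm above the lid. The point is 15 mm above the lid, 120 (unslid) to 96 mm (slid) from the handle along y and 19 mm farther back. Pinch or push it along y; takes 2 to 3 N and it stays where it is left.
- catch (a joint): Position of the catch, m: starts between 0 and 0.004, grows as it slides along the case's +y (towards the handle), end stop at 0.024. Fully slid, the lid is free whatever it was before.
- yellow_pot: Bystander: round pot with a yellow lid, 68 mm across, 43 mm high. Origin: centre of its underside.
- slip_bulb: Bystander: red rubber bulb with a white nozzle, 47 x 103 x 48 mm, lying on its side. Origin: centre of its underside.
Mind the look-alikes: they are no part of the job. Leave any turquoise look-alike of the reject_tile alone.

How it is judged (in metres and radians):
On the way, in this order (a step that is already met when the one before it is completed fails the run):
1. both tiles lie flat and released, each in the tray of its tag's colour (x of pass_tile in the frame of pass_nest between -0.034 and 0.034 m and y of pass_tile in the frame of pass_nest between -0.034 and 0.034 m and z of pass_tile in the frame of pass_nest below 0.012 m and angle between each of pass_tile, reject_tile's own z axis and vertical below 0.12 rad and contact force between each of pass_tile, reject_tile and the fingers below 0.1 N and linear speed of each of pass_tile, reject_tile below 0.02 m/s and x of reject_tile in the frame of reject_nest between -0.034 and 0.034 m and y of reject_tile in the frame of reject_nest between -0.034 and 0.034 m and z of reject_tile in the frame of reject_nest below 0.012 m), for 0.2 s.
2. the lid is tugged up a little while the catch is still as it was found (value of joint lid_angle above 0.015 rad and value of joint catch below 0.008 m), for 0.1 s.
At the end, for the whole second after the job is handed in: Each tile lies flat (within 0.12 rad) and at rest in the tray of its tag's colour, centre within 34 mm of the tray's along each side; the lid stands still at 0.6 to 1.0 rad with the fingers holding it (over 0.5 N); the bystanders are within 30 mm of where they stood (all of step 1 and value of joint lid_angle between 0.6 and 1 rad and velocity of joint lid_angle between -0.1 and 0.1 rad/s and contact force between the fingers and lid above 0.5 N and distance of each of yellow_pot, slip_bulb from where it was at the start of the episode below 0.03 m); the arm keeps its last pose, push and grip.
It fails at once if a bystander (yellow-lidded pot or rubber bulb) is pushed more than 30 mm from its place (distance of any of yellow_pot, slip_bulb from where it was at the start of the episode above 0.03 m).
It also fails if it takes over 72 s, if anything falls off the work surface, if the arm or the gripper's body presses on something with over 40 N, if the wrist force passes 120 N, or if a joint passes its speed limit or range.

## Working session

There is one attempt and no reset: what is moved stays moved. The work goes in short steps, Python scripts to look and compute and a tool call to move; the robot and the scene stay as the last step left them, time stands still between calls to the robot, and variables do not carry over. Pictures are saved under pics/ and viewed, about 8 in all and at most 12, crops included, and the job is handed in when it is done.

Besides the shell and the picture viewer there is one more tool, called after "Call:" as name(argument=value, ...) on one line, values as JSON. arm_command: Moves the arm, as the interface text tells. Its arguments: {"type":"object","properties":{"moves":{"type":"array","items":{"type":"array"}},"grip_force":{"type":"number"}},"required":["moves"]}

```bash
mkdir -p pics; ls; python3 - <<'E'
from cell import arm
import cv2,numpy as np
print(arm.tcp_to_grasp); s=arm.observe(); print(s['ee_pos'],s['tool_rot'],s['gripper_width'],s['time'])
for n in ['scene','side','wrist']:
    c=arm.camera(n); cv2.imwrite(f'pics/{n}0.png',c['img']); np.savez(f'pics/{n}0.npz',**c)
    print(n,c['fx'],c['fy'],c['cx'],c['cy'],np.round(c['R'],3).tolist(),np.round(c['t'],1))
E
```

```text
pics
18.700000000000003
[5.74350161e+02 9.26416671e-02 2.30353419e+02] [[-2.04322418e-03  9.99997912e-01  3.54917153e-05]
 [ 2.25892188e-04  3.59533378e-05 -9.99999974e-01]
 [-9.99997887e-01 -2.04321611e-03 -2.25965177e-04]] 0.9985269134929193 0.0
scene 476.79503145608436 476.79503145608436 319.5253974695805 247.9627547984832 [[-0.692, -0.722, 0.015], [-0.404, 0.37, -0.837], [0.599, -0.585, -0.547]] [280.  328.7 836.6]
side 460.3718983680884 460.3718983680884 324.12681801567436 240.27247231255186 [[-0.988, -0.154, 0.017], [-0.106, 0.591, -0.799], [0.114, -0.791, -0.601]] [508.  199.7 816.2]
wrist 371.64829954431775 371.64829954431775 318.4011491464734 238.6395652164002 [[1.0, -0.001, -0.002], [-0.001, -0.963, 0.27], [-0.002, -0.27, -0.963]] [-574.5  -34.3  378.6]
```

View pics/scene0.png

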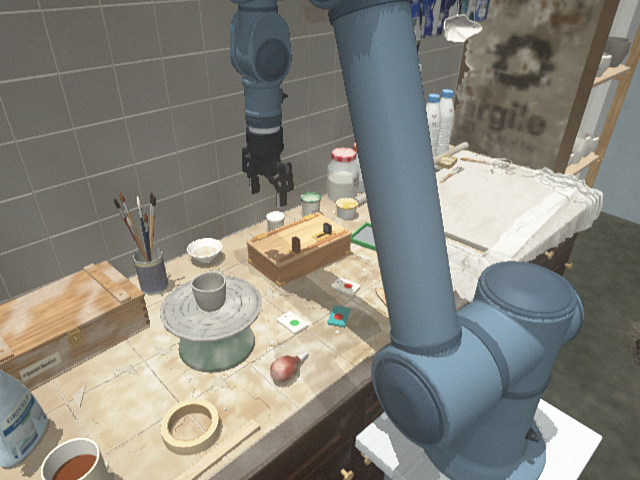

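View pics/wrist0.png

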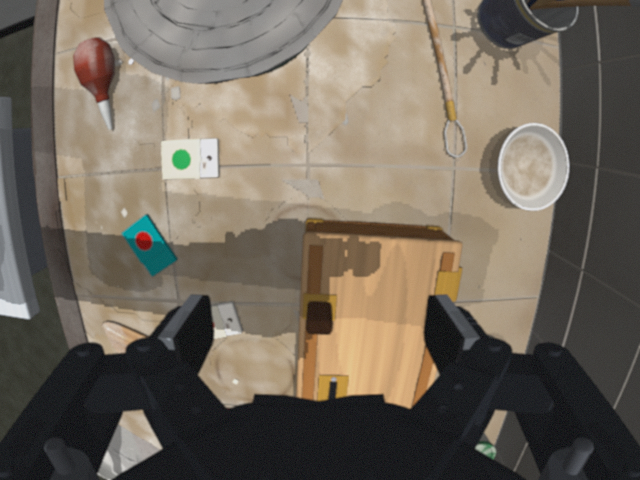

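The scene view shows the green-tag tile at (292,322), the white red-tag tile at (345,286), the turquoise look-alike at (338,317), the case at (298,248), the bulb at (287,368), the yellow pot at (347,207) and a green tray edge at (362,236). In the wrist view, pass is at (182,158), turquoise at (148,243), reject is partly hidden at (228,318), the handle is at (319,317) and the catch at (333,388).

View pics/side0.png

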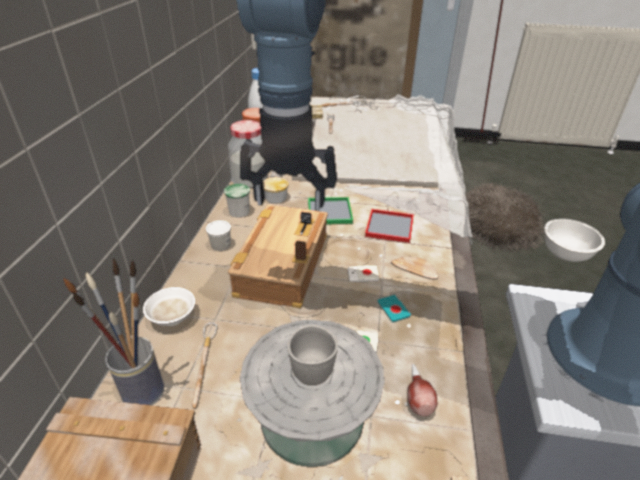

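The side view shows the green tray at (331,210), the red tray at (390,225), the reject tile at (364,272) with its red tag at (367,271), turquoise at (394,308), the handle top at (301,248), the catch at (306,217) and the yellow pot at (276,188).

```bash
cat > h.py <<'E'
import numpy as np,cv2
def ray(c,u,v,fish):
    x=(u-c['cx'])/c['fx'];y=(v-c['cy'])/c['fy']
    if fish:
        r=np.hypot(x,y); d=np.array([x/r*np.sin(r),y/r*np.sin(r),np.cos(r)])
    else: d=np.array([x,y,1.])
    R=np.array(c['R']);t=np.array(c['t']).ravel()
    return -R.T@t,R.T@d
def pt(c,u,v,z,fish=False):
    o,d=ray(c,u,v,fish); return np.round(o+d*(z-o[2])/d[2],1)[:2]
def blob(img,cond,box):
    x0,y0,x1,y1=box; b,g,r=[img[y0:y1,x0:x1,i].astype(int) for i in range(3)]
    m=cond(b,g,r); n,l,s,ce=cv2.connectedComponentsWithStats(m.astype(np.uint8))
    k=1+np.argmax(s[1:,4]); ys,xs=np.where(l==k)
    return np.c_[xs+x0,ys+y0].astype(np.float32)
RED=lambda b,g,r:(r>110)&(g<80)&(b<80)
GREEN=lambda b,g,r:(g>90)&(r<g-40)&(b<g-25)
WHITE=lambda b,g,r:(np.minimum(np.minimum(b,g),r)>185)
E
python3 - <<'E'
from h import *
S=dict(np.load('pics/side0.npz'));W=dict(np.load('pics/wrist0.npz'));C=dict(np.load('pics/scene0.npz'))
for n,f,b in [('pass tag W',GREEN,(160,135,225,185))]:
    p=blob(W['img'],f,b);print(n,p.mean(0),pt(W,*p.mean(0),9,True))
for n,f,b in [('red tag S',RED,(345,262,385,282)),('green tray S',GREEN,(305,192,360,226)),('red tray S',RED,(360,203,420,248)),('turq',RED,(385,300,402,318))]:
    p=blob(S['img'],f,b);
    z=14 if 'tray' in n else 9
    print(n,len(p),p.mean(0),pt(S,*p.mean(0),z))
    if z==14:
        h=cv2.convexHull(p); q=cv2.approxPolyDP(h,6,True)[:,0]
        print([(x.tolist(),pt(S,*x,14).tolist()) for x in q])
for n,f,b in [('green C',GREEN,(275,310,310,333)),('red C',RED,(335,278,358,294))]:
    p=blob(C['img'],f,b);print(n,len(p),p.mean(0),pt(C,*p.mean(0),9))
print('handle W',pt(W,319,305,112,True),'foot-ish S top',pt(S,301,238,112),'catch top S',pt(S,306,214,98),'catch W',pt(W,333,385,98,True))
print('pot S',pt(S,276,184,43),'case corners W',[pt(W,u,v,70,True).tolist() for u,v in [(305,232),(462,240),(298,397)]])
print('pass tile corners W',[pt(W,u,v,9,True).tolist() for u,v in [(162,140),(217,138),(219,177),(163,179)]])
print('bulb W',pt(W,95,65,24,True),pt(W,110,125,10,True))
im=np.hstack([cv2.resize(S['img'][185:295,300:430],None,fx=4,fy=4,interpolation=2)])
cv2.imwrite('pics/crop1.png',im)
E
```

```text
pass tag W [180.88333 159.05   ] [434.4  50.8]
red tag S 24 [366.29166 271.70834] [ 445.6 -133.9]
green tray S 208 [340.28366 211.91347] [ 527.5 -342.7]
[([351.0, 222.0], [496.6, -303.8]), ([328.0, 223.0], [550.4, -289.8]), ([325.0, 199.0], [574.0, -395.5]), ([347.0, 197.0], [519.3, -415.6])]
red tray S 179 [386.4916  236.97766] [ 409.6 -258. ]
[([409.0, 239.0], [358.3, -259.4]), ([366.0, 231.0], [458.1, -273.2])]
turq 44 [395.31818 308.5    ] [381.8 -35.8]
green C 44 [293.95456 322.4091 ] [432.9  52. ]
red C 19 [347.78946 285.6842 ] [ 443.3 -133.2]
handle W [575.1 -58.1] foot-ish S top [575.3 -90.5] catch top S [ 585.2 -194.6] catch W [ 587.9 -148. ]
pot S [ 702.7 -398.5] case corners W [[563.3, -10.6], [702.6, -17.7], [553.3, -186.5]]
pass tile corners W [[413.9, 71.8], [474.0, 70.2], [474.7, 30.8], [412.7, 31.1]]
bulb W [340.2 160.1] [351.   93.6]
```

View pics/crop1.png

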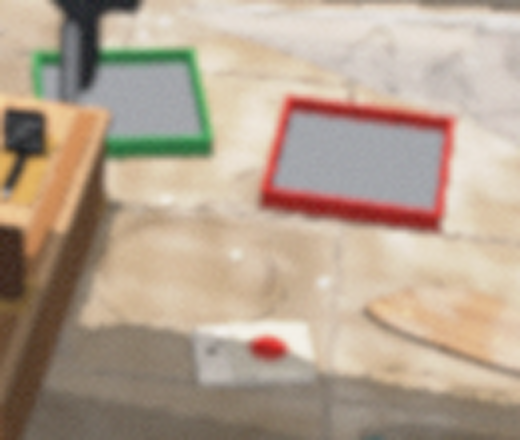

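The crop confirms the reject tile: white, with its red tag in the right half. Its look-alike is the turquoise one at side (394,308). Both trays are clear. Next I rotate the jaws onto y and go over the pass tile.

Call:
arm_command(moves=[[62,[-10,4,-3],[0,0,0.1208]],[62,[-10,4,-3],[0,0,0.1208]],[62,[-10,4,-3],[0,0,0.1208]],[62,[-10,4,-3],[0,0,0.1208]],[62,[-10,4,-3],[0,0,0.1208]],[62,[-10,4,-3],[0,0,0.1208]],[62,[-10,4,-3],[0,0,0.1208]],[62,[-10,4,-3],[0,0,0.1208]],[62,[-10,4,-3],[0,0,0.1208]],[62,[-10,4,-3],[0,0,0.1208]],[62,[-10,4,-3],[0,0,0.1208]],[62,[-10,4,-3],[0,0,0.1208]],[62,[-10,3,-4],[0,0,0.1208]],[62,[0,0,0],[0,0,0]],[62,[0,0,0],[0,0,0]]], grip_force=40)

```text
time: 1.4
ee_pos: [444.6, 51.1, 191.1]
tool_rot: [[-0.001, 0.003, 1.0], [0.0, 1.0, -0.003], [-1.0, 0.0, -0.001]]
contact_force: [1.0, -0.1, 1.2]
gripper_width: 0.724
```

```bash
python3 - <<'E'
from cell import arm
from h import *
s=arm.observe(); print(s['ee_pos'],np.round(s['tool_rot'],3).tolist(),np.round(s['qpos'],2),s['time'])
c=arm.camera('wrist'); cv2.imwrite('pics/w1.png',c['img']); np.savez('pics/w1.npz',**c)
S=dict(np.load('pics/side0.npz'));C=dict(np.load('pics/scene0.npz'))
for h in (60,90,120): print(h,pt(C,211,308,h),pt(S,312,380,h))
print('tray',pt(S,390,225,4))
E
```

```text
[444.55069883  51.06506512 191.12604922] [[-0.001, 0.003, 1.0], [0.0, 1.0, -0.003], [-1.0, 0.0, -0.001]] [-0.03  0.14 -0.34  1.09  0.   -0.02] 1.4
60 [544.5 188.7] [504.3 187.5]
90 [512.3 205.8] [500.5 209.1]
120 [480.  222.9] [496.6 230.7]
tray [ 403.2 -322.4]
```

View pics/w1.png

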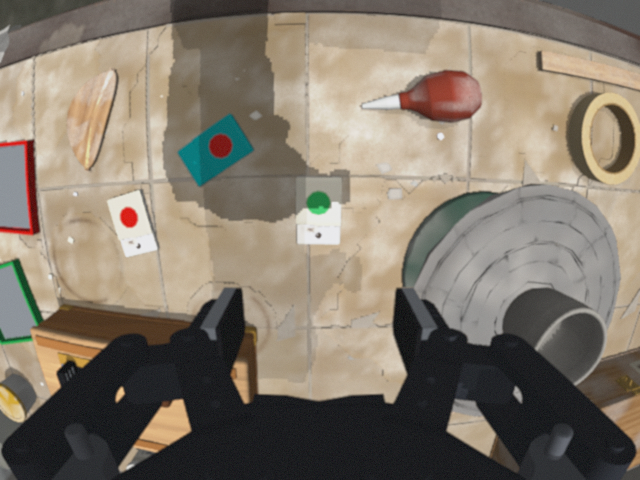

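The wrist image shows the pass tile with corners around (298,178)–(340,245). The reject tile is at (107,199), (142,191), (157,249), (125,257), and the tray edges show at the left.

```bash
python3 - <<'E'
from h import *
W=dict(np.load('pics/w1.npz'))
for q in ([(298,178),(341,178),(340,245),(297,244)],[(107,199),(142,191),(157,249),(125,257)]):
    P=np.array([pt(W,u,v,9,True) for u,v in q]); e=(P[2]-P[1]+P[3]-P[0])/2; f=P[1]-P[0]
    print(P.tolist(),P.mean(0),'long',np.linalg.norm(e),'yaw',np.arctan(e[1]/e[0]),'short',np.linalg.norm(f),np.arctan(f[0]/-f[1]))
for f,b in ((GREEN,(300,185,335,218)),(RED,(115,200,142,232))):
    p=blob(W['img'],f,b).mean(0);print(pt(W,*p,9,True))
E
```

```text
[[412.3, 33.2], [412.4, 70.8], [473.5, 70.5], [472.4, 31.3]] [442.65  51.45] long 60.60998267612357 yaw -0.018149821971400634 short 37.60013297848825 -0.002659568197422558
[[425.9, -158.6], [419.8, -116.8], [477.4, -107.0], [486.1, -145.7]] [ 452.3   -132.025] long 59.98360192585974 yaw 0.19036608596767443 short 42.242750857395635 0.14491010206469832
[434.5  50.6]
[ 444.8 -135.1]
```

Call:
arm_command(moves=[[62,[0,0,-40],[0,0,0]],[62,[-1,0,-40],[0,0,0]],[62,[0,0,-40],[0,0,0]],[62,[0,0,-35],[0,0,0]],[62,[0,0,-20],[0,0,0]],[62,[0,0,-13],[0,0,0]],[62,[0,0,0],[0,0,0]],[30,[0,0,0],[0,0,0]],[30,[0,0,0],[0,0,0]],[30,[0,0,0],[0,0,0]],[30,[0,0,0],[0,0,0]],[30,[0,0,0],[0,0,0]],[30,[0,0,20],[0,0,0]],[30,[0,0,40],[0,0,0]],[30,[0,0,30],[0,0,0]],[30,[0,0,0],[0,0,0]]])

```text
time: 2.78
ee_pos: [448.6, 50.9, 99.2]
tool_rot: [[0.011, 0.0, 1.0], [-0.0, 1.0, -0.0], [-1.0, -0.0, 0.011]]
contact_force: [1.3, -0.8, 0.4]
gripper_width: 0.44
```

Call:
arm_command(moves=[[30,[2,-38,16],[0,0,0]],[30,[2,-38,16],[0,0,0]],[30,[2,-38,16],[0,0,0]],[30,[2,-38,16],[0,0,0]],[30,[2,-38,16],[0,0,0]],[30,[2,-38,16],[0,0,0]],[30,[2,-38,16],[0,0,0]],[30,[2,-38,0],[0,0,0]],[30,[2,-38,0],[0,0,0]],[30,[2,-38,0],[0,0,0]],[30,[0,0,0],[0,0,0]],[30,[0,0,0],[0,0,0]]])

```text
time: 3.78
ee_pos: [463.7, -330.8, 204.4]
tool_rot: [[-0.0, 0.004, 1.0], [0.001, 1.0, -0.004], [-1.0, 0.001, -0.0]]
contact_force: [-0.3, 0.5, -1.3]
gripper_width: 0.445
```

```bash
python3 - <<'E'
from cell import arm
from h import *
s=arm.observe(); print(s['ee_pos'],np.round(s['tool_rot'],3).tolist(),np.round(s['qpos'],2),s['time'])
c=arm.camera('wrist'); cv2.imwrite('pics/w2.png',c['img']); np.savez('pics/w2.npz',**c)
E
```

```text
[ 463.70119751 -330.80845629  204.41125875] [[-0.0, 0.004, 1.0], [0.001, 1.0, -0.004], [-1.0, 0.001, -0.0]] [-0.73  0.37  0.01  1.2   0.   -0.73] 3.7833
```

View pics/w2.png

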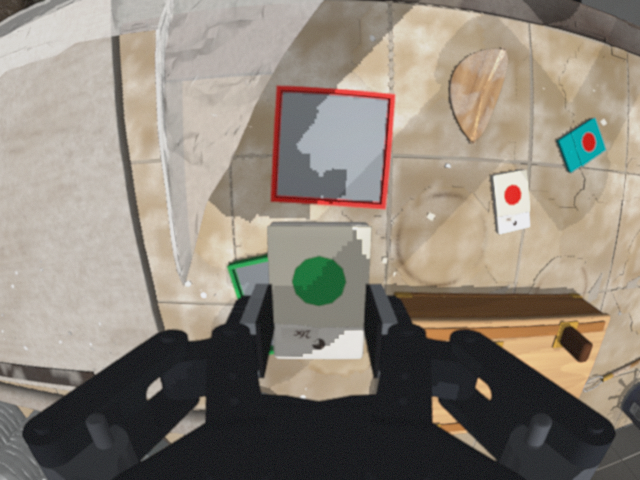

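The wrist image shows the tile held squarely, with the green tag facing down the camera at (319,281). The red tray's corners are (277,87), (395,95), (385,208) and (271,202), and the green tray's corner is at (228,265).

```bash
python3 - <<'E'
from h import *
W=dict(np.load('pics/w2.npz'));W1=dict(np.load('pics/w1.npz'));S=dict(np.load('pics/side0.npz'))
P=np.array([pt(W,u,v,14,True) for u,v in [(277,87),(395,95),(385,208),(271,202)]]);print('red',P.tolist(),P.mean(0),np.linalg.norm(P-np.roll(P,1,0),axis=1))
cr=lambda L:[(300+u/4,185+v/4) for u,v in L]
P=np.array([pt(S,u,v,14) for u,v in cr([(288,97),(455,117),(442,213),(265,190)])]);print('red S',P.tolist(),P.mean(0))
P=np.array([pt(S,u,v,14) for u,v in cr([(35,55),(195,50),(212,137)])]);print('green S',P.tolist(),(P[0]+P[2])/2)
print('green W2',pt(W,228,265,14,True), pt(W,270,256,14,True))
print('green W1',[pt(W1,u,v,14,True).tolist() for u,v in [(17,259),(41,338)]])
P=np.array([pt(W,u,v,9,True) for u,v in [(491,174),(523,169),(530,228),(498,234)]]);print('rej',P.tolist(),P.mean(0))
E
```

```text
red [[349.8, -366.9], [356.4, -262.1], [459.9, -269.6], [454.0, -374.1]] [ 405.025 -318.175] [104.44845619 105.00761877 103.77138334 104.66642251]
red S [[450.9, -369.0], [347.6, -364.9], [354.9, -262.9], [457.0, -267.3]] [ 402.6   -316.025]
green S [[615.4, -389.2], [514.5, -414.0], [493.1, -316.3]] [ 554.25 -352.75]
green W2 [ 515.1 -418.8] [ 505.8 -377. ]
green W1 [[489.8, -306.7], [595.2, -300.7]]
rej [[425.5, -162.1], [418.5, -124.8], [479.7, -108.6], [486.2, -147.8]] [ 452.475 -135.825]
```

Call:
arm_command(moves=[[30,[31,-8,-20],[0,0,0.115]],[30,[31,-7,-30],[0,0,0.115]],[30,[31,-7,-30],[0,0,0]],[30,[0,0,-30],[0,0,0]],[30,[0,0,0],[0,0,0]],[30,[0,0,0],[0,0,0]]])

```text
time: 4.33
ee_pos: [552.4, -347.2, 96.1]
tool_rot: [[-0.005, -0.229, 0.973], [0.004, 0.973, 0.229], [-1.0, 0.005, -0.004]]
contact_force: [-0.3, -0.7, -1.0]
gripper_width: 0.441
```

Call:
arm_command(moves=[[30,[4,-5,-30],[0,0,0]],[30,[0,0,-30],[0,0,0]],[30,[0,0,-18],[0,0,0]],[30,[0,0,-7],[0,0,0]],[30,[0,0,-3],[0,0,0]],[30,[0,0,0],[0,0,0]],[30,[0,0,0],[0,0,0]]])

```text
time: 4.92
ee_pos: [559.4, -356.2, 12.8]
tool_rot: [[0.003, -0.228, 0.974], [-0.002, 0.974, 0.228], [-1.0, -0.003, 0.002]]
contact_force: [-0.5, -0.2, -0.4]
gripper_width: 0.438
```

Call:
arm_command(moves=[[30,[-2,2,-4],[0,0,0]],[30,[0,0,0],[0,0,0]],[30,[0,0,-2],[0,0,0]],[30,[0,0,0],[0,0,0]],[30,[0,0,0],[0,0,0]]])

```text
time: 5.33
ee_pos: [558.0, -354.8, 8.5]
tool_rot: [[0.005, -0.228, 0.974], [-0.004, 0.974, 0.228], [-1.0, -0.005, 0.004]]
contact_force: [-3.9, 2.0, 16.3]
gripper_width: 0.44
```

Call:
arm_command(moves=[[56,[0,0,0],[0,0,0]],[56,[0,0,0],[0,0,0]],[56,[0,0,0],[0,0,0]],[56,[0,0,10],[0,0,0]],[60,[0,0,40],[0,0,0]],[60,[0,0,40],[0,0,0]],[60,[-18,20,40],[0,0,0]],[60,[-18,40,0],[0,0,-0.06]],[60,[-18,40,0],[0,0,0]],[60,[-18,40,0],[0,0,0]],[60,[-18,40,0],[0,0,0]],[60,[-16,40,0],[0,0,0]],[60,[0,0,0],[0,0,0]],[60,[0,0,0],[0,0,0]]])

```text
time: 6.5
ee_pos: [455.2, -143.3, 129.0]
tool_rot: [[-0.001, -0.172, 0.985], [0.001, 0.985, 0.172], [-1.0, 0.001, -0.001]]
contact_force: [0.8, 0.1, 0.6]
gripper_width: 0.704
```

```bash
python3 - <<'E'
from cell import arm
from h import *
s=arm.observe(); print(s['ee_pos'],np.round(s['tool_rot'],3).tolist(),s['time'])
c=arm.camera('wrist'); cv2.imwrite('pics/w3.png',c['img']); np.savez('pics/w3.npz',**c)
c=arm.camera('side'); cv2.imwrite('pics/s3.png',cv2.resize(c['img'][185:295,300:430],None,fx=4,fy=4,interpolation=2)) 
a=cv2.imread('pics/w3.png'); b=cv2.imread('pics/s3.png'); H=np.zeros((600,800,3),np.uint8)
a=cv2.resize(a,(480,360)); H[:360,:480]=a; b=cv2.resize(b,(320,271));H[:271,480:]=b
cv2.imwrite('pics/m3.png',H[:360])
E
```

```text
[ 455.19083874 -143.33422592  128.95324246] [[-0.001, -0.172, 0.985], [0.001, 0.985, 0.172], [-1.0, 0.001, -0.001]] 6.5
```

View pics/m3.png

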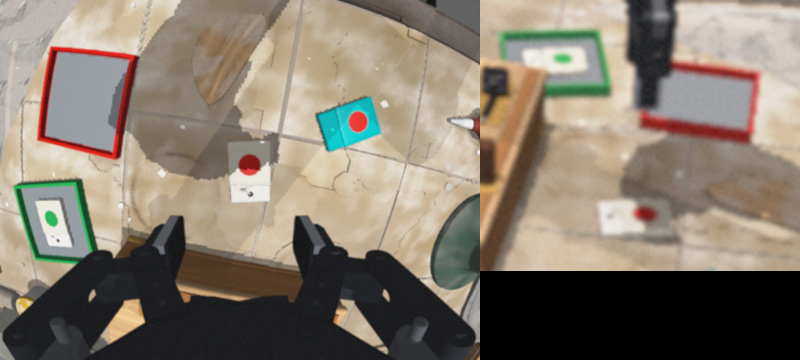

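The pass tile lies centred in the green tray. The reject tile's corners in full wrist pixels are about (304,189), (359,188), (361,268) and (308,271), and it is aligned with the tool.

```bash
python3 - <<'E'
from h import *
W=dict(np.load('pics/w3.npz'))
P=np.array([pt(W,u,v,9,True) for u,v in [(304,189),(359,188),(361,268),(308,271)]]);e=(P[2]-P[1]+P[3]-P[0])/2
print(P.tolist(),P.mean(0),np.arctan(e[1]/e[0]))
E
```

```text
[[426.3, -158.8], [418.8, -120.3], [477.8, -106.9], [486.9, -145.8]] [ 452.45 -132.95] 0.21725201448071707
```

Call:
arm_command(moves=[[62,[-2,10,-20],[0,0,0.03]],[62,[0,0,-40],[0,0,0]],[62,[0,0,-35],[0,0,0]],[62,[0,0,-20],[0,0,0]],[62,[0,0,-11],[0,0,0]],[62,[0,0,0],[0,0,0]],[62,[0,0,0],[0,0,0]],[30,[0,0,0],[0,0,0]],[30,[0,0,0],[0,0,0]],[30,[0,0,0],[0,0,0]],[30,[0,0,0],[0,0,0]],[30,[0,0,0],[0,0,0]]])

```text
time: 7.6
ee_pos: [456.5, -136.5, 4.3]
tool_rot: [[0.003, -0.198, 0.98], [-0.002, 0.98, 0.198], [-1.0, -0.003, 0.003]]
contact_force: [-0.2, -0.3, 6.3]
gripper_width: 0.44
```

Call:
arm_command(moves=[[30,[0,0,20],[0,0,0]],[30,[0,0,40],[0,0,0]],[30,[0,-10,30],[0,0,0]],[30,[-10,-34,0],[0,0,-0.09]],[30,[-10,-34,0],[0,0,-0.09]],[30,[-10,-35,0],[0,0,-0.09]],[30,[-9,-35,0],[0,0,0]],[30,[-9,-35,0],[0,0,0]],[30,[0,0,0],[0,0,0]],[30,[0,0,0],[0,0,0]],[30,[0,0,0],[0,0,0]]])

```text
time: 8.52
ee_pos: [406.4, -317.8, 92.7]
tool_rot: [[-0.0, 0.071, 0.997], [0.001, 0.997, -0.071], [-1.0, 0.001, -0.0]]
contact_force: [-0.2, 0.7, -0.9]
gripper_width: 0.437
```

Call:
arm_command(moves=[[30,[2,-1,-35],[0,0,0]],[30,[0,0,-28],[0,0,0]],[30,[0,0,-13],[0,0,0]],[30,[0,0,-5],[0,0,0]],[30,[0,0,0],[0,0,0]],[30,[0,0,0],[0,0,0]],[30,[0,0,-3],[0,0,0]],[30,[0,0,0],[0,0,0]],[30,[0,0,0],[0,0,0]]])

```text
time: 9.27
ee_pos: [409.3, -319.8, 9.6]
tool_rot: [[0.001, 0.07, 0.998], [-0.001, 0.998, -0.07], [-1.0, -0.001, 0.001]]
contact_force: [-0.0, 0.1, -0.2]
gripper_width: 0.442
```

Call:
arm_command(moves=[[30,[0,0,-2],[0,0,0]],[56,[0,0,0],[0,0,0]],[56,[0,0,0],[0,0,0]],[56,[0,0,0],[0,0,0]],[56,[0,0,10],[0,0,0]],[60,[0,0,40],[0,0,0]],[60,[0,0,40],[0,0,0]],[60,[0,0,40],[0,0,0]],[60,[20,22,38],[0,0,0]],[60,[28,30,30],[0,0,0]],[60,[28,30,0],[0,0,0]],[60,[28,30,0],[0,0,0]],[60,[28,30,0],[0,0,0]],[60,[28,30,0],[0,0,0]],[60,[28,30,0],[0,0,0]],[60,[0,0,0],[0,0,0]],[60,[0,0,0],[0,0,0]]])

```text
time: 10.68
ee_pos: [589.9, -123.9, 194.4]
tool_rot: [[0.0, 0.066, 0.998], [-0.0, 0.998, -0.066], [-1.0, -0.0, 0.0]]
contact_force: [-0.4, 0.3, -0.9]
gripper_width: 0.702
```

```bash
python3 - <<'E'
from cell import arm
from h import *
s=arm.observe(); print(s['ee_pos'],np.round(s['tool_rot'],3).tolist(),np.round(s['qpos'],2),s['time'])
c=arm.camera('wrist'); cv2.imwrite('pics/w4.png',c['img']); np.savez('pics/w4.npz',**c)
c=arm.camera('side'); np.savez('pics/s4.npz',**c); H=np.zeros((600,800,3),np.uint8)
H[:480,:640]=cv2.imread('pics/w4.png'); b=cv2.resize(c['img'][185:295,225:425],(218,120),interpolation=2);H[480:,:218]=b
b=cv2.resize(c['img'][195:245,360:420],(144,120),interpolation=2);H[480:,220:364]=b
cv2.imwrite('pics/m4.png',H)
E
```

```text
[ 589.93571159 -123.93287009  194.36557737] [[0.0, 0.066, 0.998], [-0.0, 0.998, -0.066], [-1.0, -0.0, 0.0]] [-0.31  0.45  0.09  1.21 -0.   -0.25] 10.6833
```

View pics/m4.png

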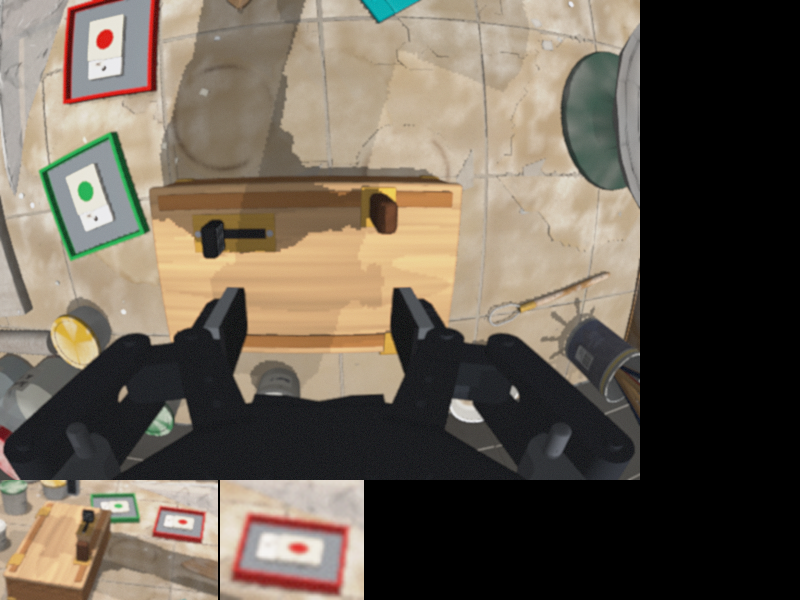

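Both tiles lie flat near their tray centres. The lid's front edge runs (150,187)–(462,184), with the handle at about (371–397, 193–234) and the catch knob at (202–225, 222–257). I will fit the case pose and project predictions to check it.

```bash
cat >> h.py <<'E'
def proj(c,X,fish=True):
    p=np.array(c['R'])@X+np.array(c['t']).ravel(); a=np.hypot(p[0],p[1]); r=np.arctan2(a,p[2]) if fish else a/p[2]
    return np.array([c['cx']+c['fx']*r*p[0]/a,c['cy']+c['fy']*r*p[1]/a])
E
python3 - <<'E'
from h import *
W=dict(np.load('pics/w4.npz'))
print('cam',-np.array(W['R']).T@W['t'])
A=pt(W,150,187,70,True);B=pt(W,462,184,70,True);D=pt(W,449,348,70,True)
print(A,B,np.linalg.norm(A-B),'back corner',D,np.linalg.norm(B-D))
y=(B-A)/np.linalg.norm(B-A); x=np.array([y[1],-y[0]]); print('yaw',np.arctan2(x[1],x[0]))
O=(A+B)/2+x*72.; O0=(A+B)/2
H=O0+x*(20)+y*55   # lid front at hinge-142..-144 -> handle -124
f=lambda q,z:proj(W,np.array([q[0],q[1],z]))
im=W['img'].copy()
for dx in(-11,11):
  for dy in (-7,7):
    for z,col in((70,(255,0,0)),(112,(0,255,0))): cv2.circle(im,tuple(int(v) for v in f(H+x*dx+y*dy,z)),1,col,-1)
K=H+x*19-y*120
for dx in(-12,12):
  for dy in (-6,6):
    for z,col in((72,(255,0,0)),(98,(0,255,0))): cv2.circle(im,tuple(int(v) for v in f(K+x*dx+y*dy,z)),1,col,-1)
print('H',H,'K unslid',K)
cv2.imwrite('pics/o4.png',cv2.resize(im[170:280,180:420],None,fx=3,fy=3,interpolation=2))
E
```

```text
cam [ 522.62773836 -118.88483027  336.68967864]
[ 546.6 -251.8] [561.2 -13.1] 239.14608506099364 back corner [704.  -16.6] 142.84288571714023
yaw -0.0610885379443013
H [577.22047375 -78.77360385] K unslid [ 588.8589666  -199.70972535]
```

View pics/o4.png

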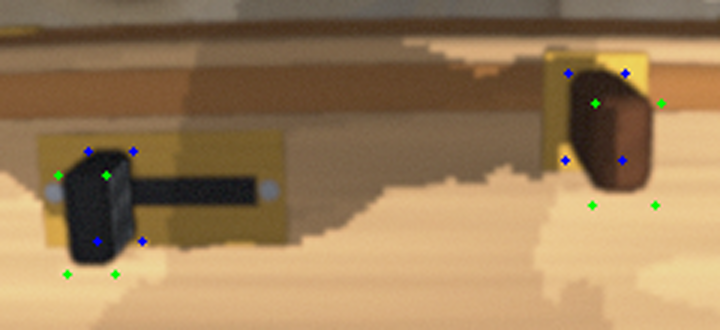

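The prediction overlays both parts. The handle's actual top is about 3 mm nearer, so I take it at (575,-77) and the knob at about (587,-198). I move over the handle and descend.

Call:
arm_command(moves=[[46,[-8,24,-20],[0,0,0]],[46,[-7,23,-30],[0,0,0]],[46,[0,0,0],[0,0,0]],[46,[0,0,0],[0,0,0]],[46,[0,0,0],[0,0,0]]])

```text
time: 11.2
ee_pos: [573.8, -80.2, 144.9]
tool_rot: [[0.001, 0.072, 0.997], [-0.001, 0.997, -0.072], [-1.0, -0.001, 0.001]]
contact_force: [0.3, 0.6, 0.9]
gripper_width: 0.538
```

```bash
python3 - <<'E'
from cell import arm
from h import *
s=arm.observe(); print(s['ee_pos'],s['gripper_width'])
c=arm.camera('wrist'); cv2.imwrite('pics/w5.png',c['img'][150:400,180:460])
E
```

```text
[573.78850445 -80.15710615 144.86572735] 0.5384193204564025
```

View pics/w5.png

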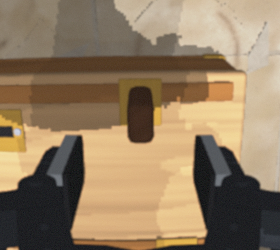

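The handle is centred between the jaws, so I descend and pinch.

Call:
arm_command(moves=[[46,[1,3,-25],[0,0,0]],[46,[0,0,-25],[0,0,0]],[46,[0,0,-12],[0,0,0]],[46,[0,0,0],[0,0,0]],[46,[0,0,0],[0,0,0]],[5,[0,0,0],[0,0,0]],[5,[0,0,0],[0,0,0]],[5,[0,0,0],[0,0,0]],[5,[0,0,0],[0,0,0]],[5,[0,0,0],[0,0,0]],[5,[0,0,0],[0,0,0]]], grip_force=40)

```text
time: 12.17
ee_pos: [576.6, -79.4, 84.4]
tool_rot: [[0.003, 0.071, 0.997], [-0.007, 0.997, -0.071], [-1.0, -0.007, 0.004]]
contact_force: [-2.5, -8.9, 2.4]
gripper_width: 0.149
```

Call:
arm_command(moves=[[5,[0,-2,1],[0,0,0]],[5,[0,0,2],[0,0,0]],[5,[0,0,2],[0,0,0]],[5,[0,0,2],[0,0,0]],[5,[0,0,0],[0,0,0]],[5,[0,0,0],[0,0,0]]])

```text
time: 12.67
ee_pos: [578.0, -79.5, 89.2]
tool_rot: [[0.005, 0.07, 0.998], [-0.003, 0.998, -0.07], [-1.0, -0.003, 0.005]]
contact_force: [8.6, -5.3, -12.9]
gripper_width: 0.158
```

Call:
arm_command(moves=[[5,[0,0,2],[0,0,0]],[5,[0,0,1],[0,0,0]],[5,[0,0,0],[0,0,0]],[5,[0,0,0],[0,0,0]]])

```text
time: 13.0
ee_pos: [578.1, -79.6, 89.7]
tool_rot: [[0.004, 0.07, 0.998], [-0.003, 0.998, -0.07], [-1.0, -0.002, 0.004]]
contact_force: [15.7, -7.7, -28.3]
gripper_width: 0.156
```

Caught: 3 mm more command gave only 0.5 mm, with the pull at 28 N. I let the lid down, release and go over the knob.

Call:
arm_command(moves=[[5,[0,0,-4],[0,0,0]],[5,[0,0,-4],[0,0,0]],[5,[0,0,-2],[0,0,0]],[5,[0,0,0],[0,0,0]],[46,[0,0,0],[0,0,0]],[46,[0,0,0],[0,0,0]],[46,[0,0,0],[0,0,0]],[46,[0,0,0],[0,0,0]],[46,[0,0,30],[0,0,0]],[46,[0,0,30],[0,0,0]],[46,[3,-40,0],[0,0,0]],[46,[4,-40,0],[0,0,0]],[46,[5,-39,0],[0,0,0]],[46,[0,0,0],[0,0,0]],[46,[0,0,0],[0,0,0]],[46,[0,0,0],[0,0,0]]])

```text
time: 14.33
ee_pos: [586.5, -196.3, 141.6]
tool_rot: [[-0.001, 0.071, 0.997], [0.001, 0.997, -0.071], [-1.0, 0.001, -0.001]]
contact_force: [-0.1, -0.1, -0.7]
gripper_width: 0.538
```

```bash
python3 - <<'E'
from cell import arm
from h import *
s=arm.observe(); print(s['ee_pos'],s['gripper_width'])
c=arm.camera('wrist'); cv2.imwrite('pics/w6.png',c['img'][150:400,180:460])
E
```

```text
[ 586.50674596 -196.33586772  141.5969935 ] 0.53829412240041
```

View pics/w6.png

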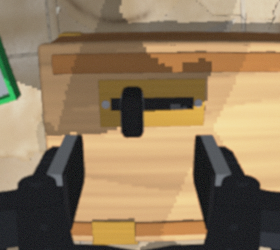

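The knob is seen at crop x=132 against the jaw centre at 138, about 4 mm to −y. I correct, descend and pinch.

Call:
arm_command(moves=[[46,[1,-4,-25],[0,0,0]],[46,[0,0,-25],[0,0,0]],[46,[0,0,-13],[0,0,0]],[46,[0,0,0],[0,0,0]],[46,[0,0,0],[0,0,0]],[5,[0,0,0],[0,0,0]],[5,[0,0,0],[0,0,0]],[5,[0,0,0],[0,0,0]],[5,[0,0,0],[0,0,0]],[5,[0,0,0],[0,0,0]],[5,[0,0,0],[0,0,0]]])

```text
time: 15.3
ee_pos: [589.1, -200.5, 80.8]
tool_rot: [[0.003, 0.07, 0.998], [0.0, 0.998, -0.07], [-1.0, 0.001, 0.003]]
contact_force: [-0.4, 3.0, 6.8]
gripper_width: 0.128
```

Call:
arm_command(moves=[[5,[0.3,4,0],[0,0,0]],[5,[0.3,5,0],[0,0,0]],[5,[0.3,5,0],[0,0,0]],[5,[0.3,5,0],[0,0,0]],[5,[0.3,5,0],[0,0,0]],[5,[0,2,0],[0,0,0]],[5,[0,1,0],[0,0,0]],[5,[0,0,0],[0,0,0]],[5,[0,0,0],[0,0,0]]])

```text
time: 16.05
ee_pos: [590.5, -176.4, 80.8]
tool_rot: [[0.002, 0.071, 0.997], [-0.005, 0.997, -0.071], [-1.0, -0.005, 0.003]]
contact_force: [-1.4, -5.1, 4.7]
gripper_width: 0.131
```

Call:
arm_command(moves=[[5,[0,2,0],[0,0,0]],[5,[0,2,0],[0,0,0]],[5,[0,0,0],[0,0,0]],[5,[0,0,0],[0,0,0]]])

```text
time: 16.38
ee_pos: [590.5, -176.1, 80.9]
tool_rot: [[0.002, 0.073, 0.997], [-0.012, 0.997, -0.073], [-1.0, -0.012, 0.003]]
contact_force: [-1.4, -14.2, 3.2]
gripper_width: 0.125
```

End stop reached: 24.4 mm of travel, and the force rises. I release and return to the handle.

Call:
arm_command(moves=[[46,[0,-3,0],[0,0,0]],[46,[0,0,0],[0,0,0]],[46,[0,0,0],[0,0,0]],[46,[0,0,33],[0,0,0]],[46,[0,0,30],[0,0,0]],[46,[-5,33,0],[0,0,0]],[46,[-5,33,0],[0,0,0]],[46,[-4,29,0],[0,0,0]],[46,[0,0,0],[0,0,0]],[46,[0,0,0],[0,0,0]],[46,[0,0,0],[0,0,0]]])

```text
time: 17.3
ee_pos: [575.4, -77.7, 142.0]
tool_rot: [[-0.0, 0.07, 0.998], [-0.0, 0.998, -0.07], [-1.0, -0.0, -0.0]]
contact_force: [0.7, 1.2, 0.2]
gripper_width: 0.542
```

Call:
arm_command(moves=[[46,[0,-1,-25],[0,0,0]],[46,[0,0,-25],[0,0,0]],[46,[0,0,-9],[0,0,0]],[46,[0,0,0],[0,0,0]],[46,[0,0,0],[0,0,0]],[5,[0,0,0],[0,0,0]],[5,[0,0,0],[0,0,0]],[5,[0,0,0],[0,0,0]],[5,[0,0,0],[0,0,0]],[5,[0,0,0],[0,0,0]],[5,[0,0,0],[0,0,0]],[5,[0,0,4],[0,0,0]],[5,[0.5,0,4],[0,0,0]],[5,[1,0,4],[0,0,0]],[5,[0,0,0],[0,0,0]],[5,[0,0,0],[0,0,0]]])

```text
time: 18.63
ee_pos: [580.2, -79.7, 95.4]
tool_rot: [[0.006, 0.07, 0.998], [-0.001, 0.998, -0.07], [-1.0, -0.001, 0.006]]
contact_force: [9.1, -2.7, -7.6]
gripper_width: 0.155
```

The lid comes free. I follow the 131 mm arc up to about 45°.

Call:
arm_command(moves=[[5,[3.5,0,5],[0,0,0]],[5,[3.5,0,5],[0,0,0]],[5,[3,0,5],[0,0,0]],[5,[3,0,5],[0,0,0]],[5,[3.4,-0.3,4.6],[0,0,0]],[5,[3.4,-0.3,4.6],[0,0,0]],[5,[3.8,-0.3,4.3],[0,0,0]],[5,[3.8,-0.3,4.3],[0,0,0]],[5,[4.1,-0.3,4],[0,0,0]],[5,[4.1,-0.3,4],[0,0,0]],[5,[0,0,0],[0,0,0]],[5,[0,0,0],[0,0,0]]])

```text
time: 19.63
ee_pos: [611.9, -81.5, 140.3]
tool_rot: [[-0.002, 0.071, 0.997], [-0.002, 0.997, -0.071], [-1.0, -0.002, -0.002]]
contact_force: [-1.0, -5.6, -4.6]
gripper_width: 0.158
```

Call:
arm_command(moves=[[5,[4.5,-0.3,3.5],[0,0,0]],[5,[4.5,-0.3,3.5],[0,0,0]],[5,[4.8,-0.3,3.2],[0,0,0]],[5,[4.8,-0.3,3.2],[0,0,0]],[5,[5,-0.3,2.8],[0,0,0]],[5,[5,-0.3,2.8],[0,0,0]],[5,[0,0,0],[0,0,0]],[5,[0,0,0],[0,0,0]],[5,[0,0,0],[0,0,0]],[5,[0,0,0],[0,0,0]]])

```text
time: 20.47
ee_pos: [640.0, -83.1, 159.2]
tool_rot: [[-0.003, 0.071, 0.997], [-0.001, 0.997, -0.071], [-1.0, -0.001, -0.002]]
contact_force: [-1.1, -5.3, -3.6]
gripper_width: 0.153
```

```bash
python3 - <<'E'
from cell import arm
from h import *
s=arm.observe(); print(s['ee_pos'],s['gripper_width'],s['contact_force'],s['time'],np.round(s['qd'],3))
c=arm.camera('side'); cv2.imwrite('pics/s7.png',cv2.resize(c['img'][110:320,190:440],None,fx=3,fy=2.85))
E
```

```text
[639.98504671 -83.06006884 159.22145914] 0.15284298247477937 [-1.08114428 -5.25274835 -3.58162104] 20.4667 [ 0.001 -0.    -0.002 -0.001  0.001  0.002]
```

View pics/s7.png

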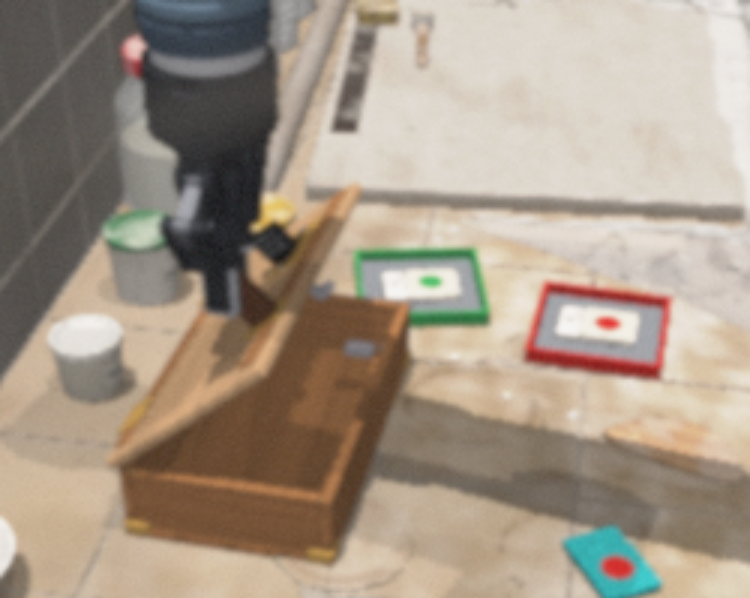

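The picture shows the lid held open at about 45°, which matches the arm's travel (dx 64, dz 75 mm, so θ≈0.77 rad). Both tiles are in their trays, the pot is in place and the arm is still. I hand in.

```bash
python3 -c "
from cell import arm
print(arm.sign_off())"
```

```text
the job is handed in; nothing more can be done
None
```

The job is handed in. Both tiles are in their trays and the arm is holding the lid open at about 45°.

- **Tiles:** the green-tag tile lies flat in the green tray and the red-tag tile flat in the red tray. The last side picture shows both near the tray centres, with the turquoise look-alike untouched.
- **Tug:** before I touched the catch, the lid rose about 5 mm and stopped firmly, with the pull at 28 N, so it was caught. I let it back down.
- **Catch:** I slid it 24.4 mm towards the handle until it met the end stop.
- **Lid:** it then came up freely, and I raised it to about 0.77 rad, estimated from the arm's travel along the arc. At the end the joint speeds were close to zero and the jaws were still pinched on the handle at a 40 N setting.
- **Bystanders:** the yellow pot is in place in the last picture. The rubber bulb was outside that crop, so I did not recheck it. I kept the arm away from it throughout.

The finish time was 20.5 s on the robot's clock. None of the checks I made failed. The one disagreement was the first side-camera estimate of the handle, which was about 12 mm off in y. Close wrist-camera views corrected it before I gripped.

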